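# Clamp a sample bottle in its fixture

### The job

Slide the yellow carrier with its blue-capped bottle along the lane until it sits fully home against the end stop, then push the red clamp handle down past its over-centre point onto its stop, so that the clamp stays locked with its rubber foot pressing on the cap. Push gently throughout (no more than about 15 N; the robot must never force anything), keep the bottle upright in its pocket, leave the other things on the bench where they stand and let go of everything at the end.

Things in the scene. Friction and masses are not known exactly. Their poses are not given: they have to be found in the camera images.
- fixture: Fixed jig: aluminium plate 295 x 96 x 8 mm, a lane between steel rails (26 to 36 mm either side of centre, tops 21 mm high) and a blue C-frame with a toggle clamp. Origin on the worktop in the lane's centre plane; +x along the lane from its open end (x = -205 mm) to the end stop (face at x = -2 mm, top at 35 mm); z up. Column: x = 22 to 66 mm, 106 mm high. Head: x = -52 to 36 mm, 133 mm high.
- carrier: Loose yellow carrier, about 0.4 kg, in the lane: block 56 x 50 x 25 mm (1.5 mm play to each rail) with a pocket 20 mm deep; to -x a low neck and an upright push tab 8 x 40 x 47 mm. Origin at the centre of the block's underside, 8 mm above the worktop; x as the fixture's. Home (block on the stop): x = -30 mm in the fixture's frame; starts 35 to 65 mm short of it. Lane friction 1 to 6 N.
- push_tab (a point): Centre of the outer (-x) face of the carrier's push tab, 89 mm to -x of the carrier's origin and 30 mm above its underside (38 mm above the worktop); push here along the fixture's +x. When the carrier is home it lies at x = -119 mm in the fixture's frame.
- bottle: Small white bottle with a blue cap, 38 mm across, 52 mm high, about 70 g, standing loose in the carrier's pocket; origin at the centre of its underside, z up. Cap top 65 mm above the worktop.
- clamp_handle (a joint): Angle of the handle's hub (rad): 0 open, grows as the handle is pushed down; hard stop at 1.15 = locked (above 1.13). The foot meets the cap near 0.5; its spring then resists, most (2 to 5 N, 100 mm out) near 0.8, less and less up to dead centre at 1.1. Let go below 1.0 it springs back up; nearer dead centre it may stay where it is, unlocked: the last bit to the stop needs only 1 to 2 N.
- handle_pivot (a point): Axis of the handle, along the fixture's y, at x = -30 mm in its frame, 120 mm above the worktop. The handle is a bar in the fixture's centre plane: steel, 12 mm thick, then from 60 to 135 mm out a red grip 18 mm thick. It points to +x, at 1.18 rad minus the joint value above level, give or take 0.12 rad: the bar's set on its hub differs every time. Push its upper side beyond 80 mm.
- foot_tip (a point): Lowest point of the clamp's rounded rubber foot, 20 mm across, on a spring plunger in the head above the bottle's home, about 20 mm clear of the cap while open. Pushing the handle down drives it straight down; locked, it presses 15 to 22 N on the cap.
- spare_bottle: Bystander: a second small white bottle with a blue cap, 38 mm across, 52 mm high, standing on the worktop; not to be moved. Origin under its centre.
- dropper: Bystander: white dropper bottle 32 mm across, 76 mm high; origin under its centre.
- timer: Bystander: white bench timer 24 x 66 x 62 mm; origin under its centre.
- beaker: Bystander: glass beaker 77 mm across, 94 mm high; origin under its centre.
- flask: Bystander: conical glass flask 64 mm across, 105 mm high; origin under its centre.
Things that resemble listed ones, but are neither listed nor needed, are in the scene too. Several things have the shape of the carrier; the one meant has the colours described above.

How it is judged (in metres and radians):
On the way, in this order (a step that is already met when the one before it is completed fails the run):
1. the carrier is home against the end stop with the bottle in it, the clamp still open (x of carrier in the frame of fixture above -0.0325 m and z of carrier in the frame of fixture below 0.011 m and angle between the x axis of carrier and the x axis of fixture, either way round below 0.09 rad and value of joint clamp_handle below 0.5 rad), for 0.2 s.
2. the handle is past centre on its stop, and the foot presses on the bottle's cap (value of joint clamp_handle above 1.13 rad and contact force between bottle and fixture above 8 N), for 0.2 s.
At the end, for the whole second after the job is handed in: The carrier is home against the end stop (within 2.5 mm) and flat in the lane, the bottle stands upright in its pocket (within 5 mm and 7 degrees), the clamp handle is past centre and on its stop (joint above 1.13 rad), the foot presses on the bottle with more than 8 N, all at rest and released (all of step 2 and x of carrier in the frame of fixture above -0.0325 m and z of carrier in the frame of fixture below 0.011 m and angle between the x axis of carrier and the x axis of fixture, either way round below 0.09 rad and horizontal distance between bottle and carrier below 0.005 m and angle between bottle's own z axis and vertical below 0.12 rad and linear speed of carrier below 0.01 m/s); the robot touches nothing.
It fails at once if the robot presses on the fixture or its clamp handle with more than 25 N (contact force between any of the fingers, the arm and fixture above 25 N).
It fails at once if the robot pushes the carrier with more than 20 N (contact force between any of the fingers, the arm and carrier above 20 N).
It fails at once if the bottle is tipped by more than about 20 degrees (angle between bottle's own z axis and vertical above 0.35 rad).
It fails at once if a bystander is shifted by more than 20 mm (distance of any of spare_bottle, dropper, timer, beaker, flask from where it was at the start of the episode above 0.02 m).
It also fails if it takes over 58 s, if anything falls off the work surface, if the arm or the gripper's body presses on something with over 40 N, if the wrist force passes 120 N, or if a joint passes its speed limit or range.

### The arm

A 6-joint arm with a two-finger parallel gripper is mounted at the origin on a cart in front of the work surface, level with it; the furniture and walls round the work are solid. World frame = base frame: x ahead of the robot, y to its left, z up, the work surface at z = 0. Lengths are in mm, angles in degrees, forces in N, time in s.
With the tool pointing down it reaches from about 300 to 850 mm from the base axis. Payload 4.2 kg.
Tool frame: the origin (TCP) lies midway between the tips of the shut fingers; the grasp point (between the pads) lies env.hold_point_z behind it (env.hold_point_z is the distance from the TCP to the grasp point, in mm); z points along the fingers, y is the line along which they close (so a half turn about z gives the same grasp; the last joint's range is limited). The gripper opens to 91 mm and grips with 3 to 60 N. Pads are 32 mm wide; open, the fingers measure 118 mm over their backs; the gripper's body (76 mm by 178 mm) begins 60 mm behind the grasp point.
Start: joints at [-71.219, 18.312, 89.639, -0, 72.044, -1.146], TCP at [195.981, -540.587, 213.976] pointing down, gripper open.
Joint ranges: [-177.97, 177.97], [-48.28, 115.42], [12.27, 149.76], [-77.06, 257.06], [2.81, 150.46], [-146.56, 146.56]. Speed limits (degrees/s): [147.25, 147.25, 180, 180, 180, 180].

### API

Orientations are given as [roll, pitch, yaw] about the fixed x, y, z axes, in that order (R = Rz(yaw) Ry(pitch) Rx(roll)).
In Python, from workcell import env, viewer, spotter gives the robot as it stands.
- The arm moves only by the tool apply_moves, never from a script. Its arguments are lists of equal length, an entry for each row: "delta_pos": the shift along the world's x, y, z normalised to -1 to 1, where 1 is 120 mm, a list of three; "rot": the turn, a rotation vector about the world's x, y, z normalised to -1 to 1, where 1 is 1.5 rad, a list of three; "hand": the opening, from 0 (shut) to 1 (fully open). A call has 1 to 10 rows; each row is the pose to reach, as a shift and turn from the pose commanded when the call began; what a row does not reach only later rows make up. A row lasts 1/12 s, in which the tool goes at most 41.7 mm and 7.16 degrees, less where a joint would pass 70% of its speed; a pose out of reach is approached as far as the arm can. A call with a number of a shift or a turn outside -1 to 1 is refused whole. A call with a gripper value outside its range is refused whole. The fingers move at their own pace and stop on an object; "newtons" is the grip in N (left out, the last holds). Time passes only in rows, so rows that repeat a pose let the fingers close. It gives the time, the measured TCP pose, the force, the opening and the grip force at its end, in the units of the state.
- env.state(): the state, without advancing time (a new reading comes with each control period).
- viewer.grab_frame(name): name is "side" or "top" or "wrist"; returns a dict with "pixels" (400x640x3 uint8, red, green, blue), "camera_matrix" (3x3 intrinsics, pixels), "k1" (the pictures are not rectified: a ray, as slopes to the right and down, at radius r is drawn at 1 + k1 r^2 times it, then the intrinsics apply), "R" (3x3) and "t" (3): a world point X has camera coordinates R X + t; the wrist camera has in their place "mount" (4x4, takes a point from camera to tool coordinates, whose origin is the TCP and whose axes are the flange's). Camera axes: x right, y down, z forward; pixel columns grow to the right and rows downward; lengths in mm; the calibration is good to about 2 mm. A picture is of the moment at which its call begins: read the wrist's pose just before it. There is no depth.
- env.job_done(): hands the job in; it is judged then, once.
Trained networks look in a picture, given as the dict that the camera call returned (one of the last four; its "shot" number tells which), for a name from the list of things; names that differ only in an ending like _2 or _b are one class to them, and where a whole thing is asked for, a point or a joint stands for the part that bears it (a point fixed in the world has none). Each returns a list of dicts, best first, with "score" (0 to 1); they miss things now and then, are a little off and sometimes report something else, mostly with a low value. They report only what shows in the picture. A call takes as long as a camera call. They do not tell look-alikes from the thing itself.
- spotter.trace(picture, query): "mask" (400x640 bool, what is visible of it) and "box" ([centre column, centre row, width, height] in pixels, round what is visible of it).
- spotter.landmark_of(picture, query): "position" ([column, row] in pixels: a listed point, or the origin of a listed thing).
The state is a dict: "time_s": time; "qpos": joint angles; "qvel": joint speeds; "effort": joint torques, N m; "ee_pos": TCP position; "ee_rot": TCP orientation; "force": force on the tool from outside, world axes, zero at the start; "torque": the same for the moment, N m; "gripper_width": finger opening in mm; "gripper_force": force on a finger pad.
Only numpy, scipy, OpenCV 4.12 (cv2) and the standard library are available. Lean on these libraries where they do the work, as an engineer would, in place of code of your own. Each camera call takes 0.05 s, during which the arm holds its last target. There are 200 camera calls.

## Working session

There is one attempt and no reset: what is moved stays moved. The work goes in short steps, Python scripts to look and compute and a tool call to move; the robot and the scene stay as the last step left them, time stands still between calls to the robot, and variables do not carry over. Pictures are saved under pics/ and viewed, at most 10 in all, crops included, and the job is handed in when it is done.

Besides the shell and the picture viewer there is one more tool, called after "Emit:" in YAML: its name, and indented under it one key for each argument. apply_moves: Moves the arm, as the interface text tells. Its arguments: {"type":"object","properties":{"delta_pos":{"type":"array"},"rot":{"type":"array"},"hand":{"type":"array"},"newtons":{"type":"number"}},"required":["delta_pos","rot","hand"]}

```bash
mkdir -p pics; ls
cat > h.py <<'E'
import numpy as np, cv2
from workcell import env, viewer, spotter
def save(p,n): cv2.imwrite('pics/'+n,p['pixels'][:,:,::-1])
def cam(p):
    if 'R' in p: return np.array(p['R']),np.array(p['t'])
def proj(p,X):
    R,t=cam(p); c=R@np.array(X,float)+t; s=c[:2]/c[2]; s=s*(1+p['k1']*(s@s))
    K=np.array(p['camera_matrix']); return K[:2,:2]@s+K[:2,2]
def ray(p,uv):
    K=np.array(p['camera_matrix']); d=np.linalg.solve(K[:2,:2],np.array(uv,float)-K[:2,2]); s=d.copy()
    for _ in range(20): s=d/(1+p['k1']*(s@s))
    R,t=cam(p); return -R.T@t, R.T@np.array([s[0],s[1],1])
def onz(p,uv,z):
    o,d=ray(p,uv); return o+d*(z-o[2])/d[2]
E
python3 - <<'E'
from h import *
for n in('side','top'):
    p=viewer.grab_frame(n); save(p,n+'0.png'); o,_=ray(p,(320,200)); print(n,o.round(),p['k1'])
    for q in ['fixture','carrier','push_tab','bottle','clamp_handle','handle_pivot','foot_tip','spare_bottle','dropper','timer','beaker','flask']:
        print(q,[(np.round(r['position']).tolist(),round(r['score'],2)) for r in spotter.landmark_of(p,q)[:4]])
print(env.state()); print(env.hold_point_z)
E
```

```text
pics
side [  509. -1075.   981.] -0.009169906226218678
fixture [([295.0, 229.0], 0.6), ([373.0, 272.0], 0.32), ([298.0, 209.0], 0.17)]
carrier [([304.0, 250.0], 0.64), ([302.0, 187.0], 0.64), ([271.0, 300.0], 0.58)]
push_tab [([302.0, 296.0], 0.98), ([301.0, 200.0], 0.8), ([302.0, 249.0], 0.7), ([311.0, 259.0], 0.51)]
bottle [([301.0, 246.0], 0.56), ([372.0, 273.0], 0.39), ([370.0, 216.0], 0.29)]Traceback (most recent call last):
  File "<stdin>", line 5, in <module>
ValueError: it knows: beaker, bottle, carrier, dropper, fixture, flask, foot_tip, handle_pivot, push_tab, spare_bottle, timer
```

Run:
```python
from h import *
Z=dict(fixture=0,carrier=8,push_tab=38,bottle=13,handle_pivot=120,foot_tip=85)
for n in('side','top'):
    p=viewer.grab_frame(n); save(p,n+'0.png'); o,_=ray(p,(320,200)); print(n,o.round(),p['k1'])
    for q in ['fixture','carrier','push_tab','bottle','handle_pivot','foot_tip','spare_bottle','dropper','timer','beaker','flask']:
        print(q,[(np.round(r['position']).tolist(),round(r['score'],2),onz(p,r['position'],Z.get(q,0))[:2].round().tolist()) for r in spotter.landmark_of(p,q)[:4]])
s=env.state();print(s['ee_pos'],s['ee_rot'],s['force'],s['time_s']); print(env.hold_point_z)
```

```text
side [  509. -1075.   981.] -0.009169906226218678
fixture [([294.0, 232.0], 0.73, [484.0, -43.0])]
carrier [([271.0, 300.0], 0.81, [415.0, -342.0]), ([303.0, 245.0], 0.72, [513.0, -118.0]), ([300.0, 190.0], 0.47, [508.0, 194.0])]
push_tab [([309.0, 259.0], 0.84, [532.0, -209.0]), ([300.0, 299.0], 0.82, [500.0, -365.0]), ([302.0, 200.0], 0.64, [515.0, 89.0])]
bottle []
handle_pivot [([268.0, 344.0], 0.7, [424.0, -556.0]), ([294.0, 210.0], 0.61, [487.0, -63.0])]
foot_tip []
spare_bottle [([303.0, 247.0], 0.61, [515.0, -120.0]), ([377.0, 273.0], 0.47, [751.0, -245.0])]
dropper [([377.0, 243.0], 0.68, [773.0, -112.0])]
timer [([373.0, 215.0], 0.59, [781.0, 37.0])]
beaker [([265.0, 344.0], 0.57, [404.0, -483.0])]
flask [([290.0, 157.0], 0.49, [466.0, 445.0])]
top [ 490.  -42. 1515.] -0.11448213155827151
fixture [([316.0, 238.0], 0.69, [488.0, -38.0])]
carrier [([240.0, 228.0], 0.88, [516.0, 218.0]), ([409.0, 258.0], 0.87, [429.0, -347.0]), ([343.0, 230.0], 0.78, [517.0, -124.0])]
push_tab [([413.0, 236.0], 0.93, [503.0, -352.0]), ([370.0, 226.0], 0.72, [533.0, -210.0]), ([272.0, 230.0], 0.66, [513.0, 108.0]), ([326.0, 237.0], 0.47, [493.0, -68.0])]
bottle [([342.0, 230.0], 0.48, [516.0, -123.0])]
handle_pivot [([324.0, 238.0], 0.94, [489.0, -61.0])]
foot_tip []
spare_bottle [([380.0, 165.0], 0.42, [740.0, -247.0])]
dropper [([318.0, 236.0], 0.7, [496.0, -43.0]), ([343.0, 158.0], 0.64, [761.0, -122.0])]
timer [([299.0, 151.0], 0.69, [780.0, 29.0])]
beaker [([449.0, 266.0], 0.92, [405.0, -484.0])]
flask [([181.0, 242.0], 0.72, [464.0, 418.0]), ([381.0, 168.0], 0.54, [731.0, -250.0])]
[ 195.97916629 -540.58384876  213.99077889] [1.79992903e+02 3.26196057e-04 1.99268375e+01] [ 0.21547914 -1.21517494  0.27898647] 1.45
18.8
```

View pics/side0.png

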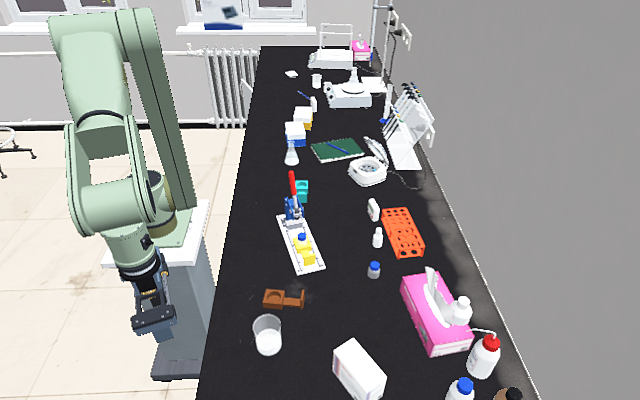

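View pics/top0.png

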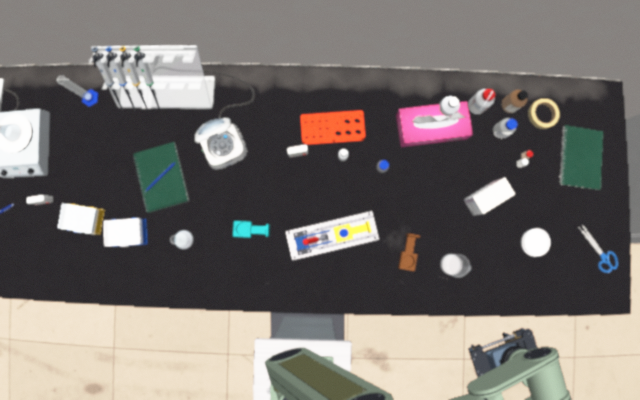

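The yellow carrier at top (343,230) / side (303,247) has a yellow body, a blue-capped bottle and sits in the white plate's lane. The look-alikes are the teal one at top (250,229) and the brown one at (409,252). I choose the yellow one. Next I'll get the wrist mount and a rough fit of the plate.

Run:
```python
from h import *
p=viewer.grab_frame('wrist'); print(np.round(p['mount'],3).tolist(),np.round(p['camera_matrix'],1).tolist(),p['k1'])
p=viewer.grab_frame('top'); m=spotter.trace(p,'fixture')[0]; print(m['score'],m['box'])
im=p['pixels'].astype(int); w=np.zeros(im.shape[:2],bool); w[205:265,280:385]=im[205:265,280:385].max(2)>90
pts=np.array([onz(p,(u,v),8)[:2] for v,u in np.argwhere(w)],np.float32)
r=cv2.minAreaRect(pts); print(r, cv2.boxPoints(r).round())
c=cv2.resize(p['pixels'][190:280,270:400],None,fx=6,fy=6,interpolation=2); cv2.imwrite('pics/topc.png',c[:,:,::-1])
```

```text
[[-0.001, -0.964, -0.266, 74.713], [1.0, -0.001, -0.001, -0.961], [0.001, -0.266, 0.964, -170.551], [0.0, 0.0, 0.0, 1.0]] [[279.3, 0.0, 317.8], [0.0, 279.3, 200.3], [0.0, 0.0, 1.0]] -0.0502022168032714
0.72 [334.1, 233.6, 90.1, 51.2]
((500.1919860839844, -88.70761108398438), (105.361572265625, 302.7012023925781), 14.7645902633667) [[ 411.   44.]
 [ 488. -248.]
 [ 590. -222.]
 [ 513.   71.]]
```

View pics/topc.png

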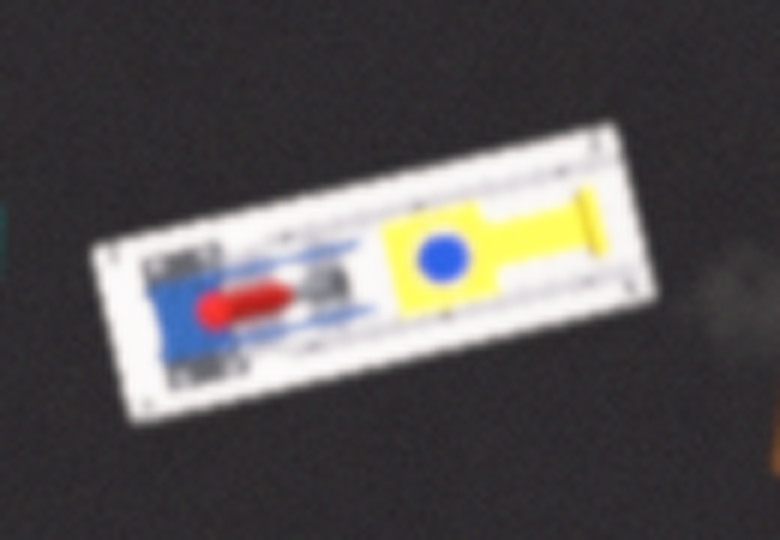

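Plate fit: lane direction 104.8°, fixture origin ≈ (485.5, -33). The carrier is about 64 mm short of home and its tab is at x_f ≈ -183, so everything agrees with the spec. Next is a closer view from above the lane, with tool x along the lane.

Emit:
apply_moves:
  delta_pos:
    - [0.9,1,0.05]
    - [0.9,1,0.05]
    - [0.9,1,0.05]
    - [0.9,1,0.05]
    - [0.9,1,0.05]
  rot:
    - [0,0,0.33]
    - [0,0,0.33]
    - [0,0,0.33]
    - [0,0,0.33]
    - [0,0,0.33]
  hand: [0,0,0,0,0]

```text
time_s: 2.02
ee_pos: [307.3, -416.2, 220.5]
ee_rot: [180.0, -0.2, 48.8]
force: [0.0, 0.2, -0.3]
gripper_width: 60.7
gripper_force: 0.0
```

Emit:
apply_moves:
  delta_pos:
    - [0.9,1,0]
    - [0.9,1,0]
    - [0.9,1,0]
    - [0.9,1,0]
    - [0.9,1,0]
  rot:
    - [0,0,0.33]
    - [0,0,0.33]
    - [0,0,0.33]
    - [0,0,0.33]
    - [0,0,0.33]
  hand: [0,0,0,0,0]

```text
time_s: 2.43
ee_pos: [415.3, -296.8, 220.1]
ee_rot: [179.9, -0.1, 77.1]
force: [-1.2, 0.2, -0.4]
gripper_width: 27.1
gripper_force: 0.0
```

Emit:
apply_moves:
  delta_pos:
    - [0.9,1,0]
    - [0.9,1,0]
    - [0.9,1,0]
    - [0.9,1,0]
    - [0.9,1,0]
    - [0.9,1,0]
  rot:
    - [0,0,0.33]
    - [0,0,0.33]
    - [0,0,0.33]
    - [0,0,0.33]
    - [0,0,0.33]
    - [0,0,0.33]
  hand: [0,0,0,0,0,0]

```text
time_s: 2.93
ee_pos: [520.6, -180.3, 219.6]
ee_rot: [-180.0, 0.0, 105.0]
force: [-1.6, 0.1, -0.7]
gripper_width: 0.6
gripper_force: 0.0
```

```bash
cat >> h.py <<'E'
from scipy.spatial.transform import Rotation as Ro
def wrist():
    s=env.state(); p=viewer.grab_frame('wrist'); M=np.array(p['mount'])
    Rt=Ro.from_euler('xyz',s['ee_rot'],degrees=True).as_matrix(); Rc=Rt@M[:3,:3]; tc=Rt@M[:3,3]+np.array(s['ee_pos'])
    p['R']=Rc.T; p['t']=-Rc.T@tc; return p
E
python3 - <<'E'
from h import *
p=wrist(); save(p,'w1.png')
O=np.array([485.5,-33.1]);u=np.array([-.2548,.967]);n=np.array([-.967,-.2548])
Z=dict(fixture=0,carrier=8,push_tab=38,bottle=13,handle_pivot=120,foot_tip=85)
for q in Z:
    for r in spotter.landmark_of(p,q)[:2]:
        X=onz(p,r['position'],Z[q])[:2]; print(q,round(r['score'],2),np.round(r['position']),X.round(1),'fix',((X-O)@u).round(1),((X-O)@n).round(1))
E
```

```text
fixture 0.93 [320.  60.] [482.3 -29.5] fix 4.3 2.1
carrier 0.77 [321. 138.] [ 509.2 -124.5] fix -94.4 0.4
carrier 0.59 [229. 258.] [ 420.9 -332. ] fix -272.6 138.7
push_tab 0.79 [322. 205.] [ 532.7 -205.1] fix -178.4 -1.8
bottle 0.73 [322. 136.] [ 509.8 -120.4] fix -90.6 -1.2
handle_pivot 0.65 [323.  71.] [493.2 -60.9] fix -28.8 -0.4
```

View pics/w1.png

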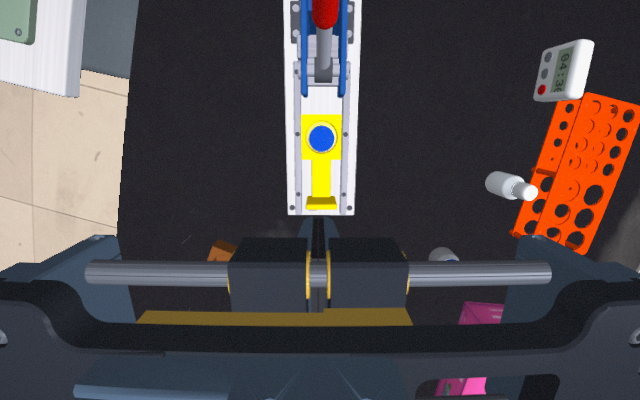

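The wrist view shows the yellow carrier with its blue cap at (321,138), its tab at (322,203), the rails and the open clamp above, all aligned with the tool. Now I'll move behind the tab and lower.

Emit:
apply_moves:
  delta_pos:
    - [0.18,-0.59,-0.3]
    - [0.18,-0.59,-0.6]
    - [0.18,-0.59,-0.9]
    - [0.18,-0.59,-0.9]
    - [0.18,-0.59,-0.9]
  rot:
    - [0,0,0]
    - [0,0,0]
    - [0,0,0]
    - [0,0,0]
    - [0,0,0]
  hand: [0,0,0,0,0]

```text
time_s: 3.7
ee_pos: [538.5, -251.7, 107.4]
ee_rot: [-179.6, -0.3, 104.9]
force: [-1.1, 0.5, 0.4]
gripper_width: 0.1
gripper_force: 0.0
```

Emit:
apply_moves:
  delta_pos:
    - [0,0,-0.3]
    - [0,0,-0.6]
    - [0,0,-0.66]
    - [0,0,-0.66]
    - [0,0,-0.66]
  rot:
    - [0,0,0]
    - [0,0,0]
    - [0,0,0]
    - [0,0,0]
    - [0,0,0]
  hand: [0,0,0,0,0]

```text
time_s: 4.12
ee_pos: [542.7, -251.9, 34.6]
ee_rot: [179.9, 0.1, 105.0]
force: [0.8, -0.1, 1.0]
gripper_width: 0.7
gripper_force: 0.0
```

Emit:
apply_moves:
  delta_pos:
    - [-0.005,0.02,0]
    - [-0.011,0.04,0]
    - [-0.016,0.06,0]
    - [-0.021,0.08,0]
    - [-0.027,0.1,0]
    - [-0.032,0.12,0]
    - [-0.037,0.14,0]
    - [-0.042,0.16,0]
    - [-0.045,0.17,0]
    - [-0.048,0.18,0]
  rot:
    - [0,0,0]
    - [0,0,0]
    - [0,0,0]
    - [0,0,0]
    - [0,0,0]
    - [0,0,0]
    - [0,0,0]
    - [0,0,0]
    - [0,0,0]
    - [0,0,0]
  hand: [0,0,0,0,0,0,0,0,0,0]

```text
time_s: 4.95
ee_pos: [535.8, -229.6, 32.7]
ee_rot: [-180.0, -0.0, 105.0]
force: [-0.4, 0.5, -0.2]
gripper_width: 0.3
gripper_force: 0.0
```

Emit:
apply_moves:
  delta_pos:
    - [-0.003,0.01,0]
    - [-0.005,0.02,0]
    - [-0.008,0.03,0]
    - [-0.011,0.04,0]
    - [-0.013,0.05,0]
    - [-0.016,0.06,0]
    - [-0.019,0.07,0]
    - [-0.021,0.08,0]
    - [-0.024,0.09,0]
    - [-0.027,0.1,0]
  rot:
    - [0,0,0]
    - [0,0,0]
    - [0,0,0]
    - [0,0,0]
    - [0,0,0]
    - [0,0,0]
    - [0,0,0]
    - [0,0,0]
    - [0,0,0]
    - [0,0,0]
  hand: [0,0,0,0,0,0,0,0,0,0]

```text
time_s: 5.78
ee_pos: [532.6, -217.7, 32.8]
ee_rot: [180.0, 0.0, 105.0]
force: [1.2, -1.9, -1.2]
gripper_width: 0.7
gripper_force: 1.1
```

Emit:
apply_moves:
  delta_pos:
    - [-0.004,0.015,0]
    - [-0.008,0.03,0]
    - [-0.012,0.045,0]
    - [-0.016,0.06,0]
    - [-0.02,0.075,0]
    - [-0.024,0.09,0]
    - [-0.028,0.105,0]
    - [-0.032,0.12,0]
    - [-0.036,0.135,0]
    - [-0.04,0.15,0]
  rot:
    - [0,0,0]
    - [0,0,0]
    - [0,0,0]
    - [0,0,0]
    - [0,0,0]
    - [0,0,0]
    - [0,0,0]
    - [0,0,0]
    - [0,0,0]
    - [0,0,0]
  hand: [0,0,0,0,0,0,0,0,0,0]

```text
time_s: 6.62
ee_pos: [527.7, -199.6, 32.8]
ee_rot: [180.0, -0.0, 105.0]
force: [-0.5, -2.4, -0.9]
gripper_width: 0.3
gripper_force: 1.1
```

Run:
```python
from h import *
p=wrist(); save(p,'w2.png'); print(env.state()['force'].round(1))
```

```text
[ 0.5 -1.8 -1.5]
```

View pics/w2.png

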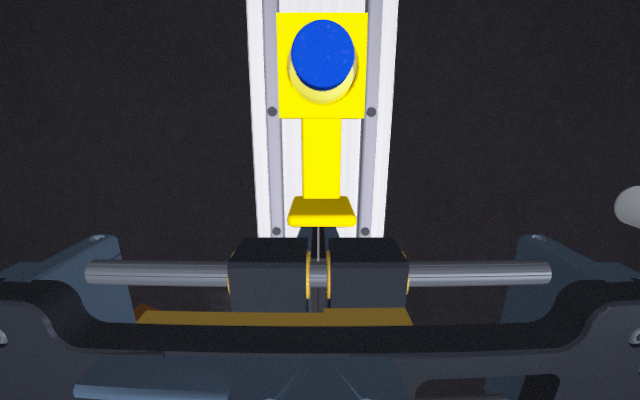

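The fingers meet the tab at (321,225) and the carrier is square in the lane. The push force is about 2 N and about 37 mm remains. I'll keep pushing.

Emit:
apply_moves:
  delta_pos:
    - [-0.004,0.015,0]
    - [-0.008,0.03,0]
    - [-0.012,0.045,0]
    - [-0.016,0.06,0]
    - [-0.02,0.075,0]
    - [-0.024,0.09,0]
    - [-0.028,0.105,0]
    - [-0.032,0.12,0]
    - [-0.036,0.135,0]
    - [-0.04,0.15,0]
  rot:
    - [0,0,0]
    - [0,0,0]
    - [0,0,0]
    - [0,0,0]
    - [0,0,0]
    - [0,0,0]
    - [0,0,0]
    - [0,0,0]
    - [0,0,0]
    - [0,0,0]
  hand: [0,0,0,0,0,0,0,0,0,0]

```text
time_s: 7.5
ee_pos: [522.9, -181.6, 32.8]
ee_rot: [180.0, 0.0, 105.0]
force: [0.2, -3.1, -0.2]
gripper_width: 0.2
gripper_force: 1.3
```

Emit:
apply_moves:
  delta_pos:
    - [-0.002,0.008,0]
    - [-0.004,0.016,0]
    - [-0.006,0.024,0]
    - [-0.008,0.032,0]
    - [-0.01,0.04,0]
    - [-0.012,0.048,0]
    - [-0.015,0.056,0]
    - [-0.017,0.064,0]
    - [-0.019,0.072,0]
    - [-0.021,0.08,0]
  rot:
    - [0,0,0]
    - [0,0,0]
    - [0,0,0]
    - [0,0,0]
    - [0,0,0]
    - [0,0,0]
    - [0,0,0]
    - [0,0,0]
    - [0,0,0]
    - [0,0,0]
  hand: [0,0,0,0,0,0,0,0,0,0]

```text
time_s: 8.33
ee_pos: [520.5, -172.1, 32.8]
ee_rot: [180.0, 0.0, 105.0]
force: [0.9, -2.6, -0.6]
gripper_width: 0.6
gripper_force: 1.4
```

Run:
```python
from h import *
p=wrist(); save(p,'w3.png')
for q,z in (('push_tab',38),('handle_pivot',120),('bottle',13),('fixture',0)):
    for r in spotter.landmark_of(p,q)[:1]: print(q,r['score'],onz(p,r['position'],z)[:2].round(1))
```

```text
push_tab 0.63 [ 518.3 -149.8]
bottle 0.62 [493.5 -68.2]
fixture 0.95 [485.  -30.3]
```

Emit:
apply_moves:
  delta_pos:
    - [-0.001,0.004,0]
    - [-0.002,0.008,0]
    - [-0.003,0.012,0]
    - [-0.004,0.016,0]
    - [-0.005,0.02,0]
    - [-0.006,0.024,0]
    - [-0.007,0.028,0]
    - [-0.008,0.032,0]
    - [-0.009,0.036,0]
    - [-0.01,0.04,0]
  rot:
    - [0,0,0]
    - [0,0,0]
    - [0,0,0]
    - [0,0,0]
    - [0,0,0]
    - [0,0,0]
    - [0,0,0]
    - [0,0,0]
    - [0,0,0]
    - [0,0,0]
  hand: [0,0,0,0,0,0,0,0,0,0]

```text
time_s: 9.42
ee_pos: [519.3, -167.3, 32.8]
ee_rot: [180.0, 0.0, 105.0]
force: [1.2, -2.3, 0.3]
gripper_width: 0.3
gripper_force: 1.5
```

Emit:
apply_moves:
  delta_pos:
    - [-0.001,0.004,0]
    - [-0.002,0.008,0]
    - [-0.003,0.012,0]
    - [-0.003,0.012,0]
  rot:
    - [0,0,0]
    - [0,0,0]
    - [0,0,0]
    - [0,0,0]
  hand: [0,0,0,0]

```text
time_s: 9.75
ee_pos: [518.9, -165.8, 32.8]
ee_rot: [180.0, -0.0, 105.0]
force: [1.0, -2.6, -0.2]
gripper_width: 0.3
gripper_force: 1.3
```

Emit:
apply_moves:
  delta_pos:
    - [-0.001,0.003,0]
    - [-0.002,0.006,0]
    - [-0.002,0.009,0]
    - [-0.003,0.012,0]
    - [-0.003,0.012,0]
  rot:
    - [0,0,0]
    - [0,0,0]
    - [0,0,0]
    - [0,0,0]
    - [0,0,0]
  hand: [0,0,0,0,0]

```text
time_s: 10.17
ee_pos: [518.6, -164.8, 32.8]
ee_rot: [180.0, 0.0, 105.0]
force: [0.5, -4.2, -0.4]
gripper_width: 0.5
gripper_force: 2.2
```

Emit:
apply_moves:
  delta_pos:
    - [-0.001,0.003,0]
    - [-0.002,0.006,0]
    - [-0.002,0.009,0]
    - [-0.002,0.009,0]
  rot:
    - [0,0,0]
    - [0,0,0]
    - [0,0,0]
    - [0,0,0]
  hand: [0,0,0,0]

```text
time_s: 10.5
ee_pos: [518.7, -164.7, 32.9]
ee_rot: [180.0, 0.1, 105.1]
force: [0.1, -8.1, -0.3]
gripper_width: 0.3
gripper_force: 3.9
```

The carrier is home: TCP stopped at x_f ≈ -135.7 as predicted, and force is building at about 4 N/mm. I'll back off, rise, and measure the handle angle.

Emit:
apply_moves:
  delta_pos:
    - [0.01,-0.04,0]
    - [0.05,-0.2,0]
    - [0.05,-0.2,0.3]
    - [0.05,-0.2,0.6]
    - [0.05,-0.2,0.9]
    - [0.05,-0.2,1]
    - [0.05,-0.2,1]
  rot:
    - [0,0,0]
    - [0,0,0]
    - [0,0,0]
    - [0,0,0]
    - [0,0,0]
    - [0,0,0]
    - [0,0,0]
  hand: [0,0,0,0,0,0,0]

```text
time_s: 11.08
ee_pos: [526.0, -187.3, 156.4]
ee_rot: [179.7, 0.1, 105.0]
force: [-0.2, -0.6, -1.5]
gripper_width: 0.5
gripper_force: 0.0
```

Emit:
apply_moves:
  delta_pos:
    - [0,0,0.3]
    - [0,0,0.6]
    - [0,0,0.9]
    - [0,0,1]
    - [0,0,1]
  rot:
    - [0,0,0]
    - [0,0,0]
    - [0,0,0]
    - [0,0,0]
    - [0,0,0]
  hand: [0,0,0,0,0]

```text
time_s: 11.5
ee_pos: [525.3, -187.2, 275.0]
ee_rot: [179.8, 0.1, 105.0]
force: [1.2, -0.4, 0.4]
gripper_width: 0.6
gripper_force: 0.0
```

Run:
```python
from h import *
O=np.array([485.7,-33.8]);u=np.array([-.2548,.967])
F=lambda x,z:np.r_[O+x*u,z]
ims=[]
for nme in('side','top','wrist'):
    p=wrist() if nme=='wrist' else viewer.grab_frame(nme)
    save(p,nme+'4.png')
    im=p['pixels'].astype(int); red=(im[...,0]>130)&(im[...,1]<75)&(im[...,2]<90)
    c=proj(p,F(10,210)).astype(int); R=60 if nme!='wrist' else 150
    w=np.zeros_like(red); w[max(c[1]-R,0):c[1]+R,max(c[0]-R,0):c[0]+R]=1; v,uu=np.nonzero(red&w)
    if len(v)==0: print(nme,'none',c);continue
    print(nme,'red',len(v),uu.mean().round(1),v.mean().round(1),'box',uu.min(),uu.max(),v.min(),v.max())
    for th in (1.0,1.06,1.12,1.18,1.24,1.3,1.36): print(th,[proj(p,F(-30+r*np.cos(th),120+r*np.sin(th))).round(1).tolist() for r in (60,97.5,135)])
    x0,y0=max(c[0]-60,0),max(c[1]-60,0); ims.append(cv2.resize(p['pixels'][y0:y0+100,x0:x0+120] ,(360,300),interpolation=2))
    for q,z in (('bottle',13),('push_tab',38)):
        for r in spotter.landmark_of(p,q)[:2]:
            X=onz(p,r['position'],z)[:2]; print(q,((X-O)@u).round(1))
cv2.imwrite('pics/h4.png',np.hstack(ims[:2])[:,:,::-1]); print(env.state()['ee_pos'])
```

```text
side red 96 292.1 183.4 box 288 295 172 194
1.0 [[293.0, 192.1], [291.1, 180.9], [289.3, 169.6]]
1.06 [[293.2, 192.2], [291.5, 181.0], [289.7, 169.7]]
1.12 [[293.5, 192.3], [291.9, 181.3], [290.3, 170.0]]
1.18 [[293.7, 192.6], [292.3, 181.6], [290.8, 170.4]]
1.24 [[294.0, 192.9], [292.7, 182.0], [291.4, 171.0]]
1.3 [[294.2, 193.2], [293.1, 182.6], [291.9, 171.7]]
1.36 [[294.5, 193.7], [293.5, 183.3], [292.6, 172.6]]
bottle -26.0
bottle -89.0
push_tab -320.6
push_tab 117.0
top red 48 309.8 240.5 box 304 317 238 243
1.0 [[314.1, 239.5], [307.2, 241.1], [299.9, 242.9]]
1.06 [[315.2, 239.2], [308.9, 240.7], [302.3, 242.3]]
1.12 [[316.2, 239.0], [310.6, 240.3], [304.7, 241.7]]
1.18 [[317.3, 238.7], [312.4, 239.9], [307.3, 241.1]]
1.24 [[318.4, 238.5], [314.3, 239.5], [309.9, 240.5]]
1.3 [[319.5, 238.2], [316.2, 239.0], [312.6, 239.9]]
1.36 [[320.7, 237.9], [318.1, 238.6], [315.4, 239.2]]
push_tab 134.6
push_tab -118.1
wrist red 552 325.7 17.8 box 318 334 0 38
1.0 [[322.4, 25.6], [323.1, -17.5], [324.1, -75.7]]
1.06 [[322.4, 28.8], [323.1, -12.1], [324.1, -67.9]]
1.12 [[322.4, 32.1], [323.2, -6.1], [324.2, -59.0]]
1.18 [[322.4, 35.7], [323.2, 0.4], [324.2, -48.9]]
1.24 [[322.4, 39.5], [323.1, 7.4], [324.2, -37.8]]
1.3 [[322.4, 43.4], [323.1, 14.9], [324.2, -25.7]]
1.36 [[322.4, 47.5], [323.1, 22.7], [324.1, -12.8]]
bottle -27.4
push_tab -112.3
[ 523.97938229 -187.27397731  271.66650246]
```

View pics/h4.png

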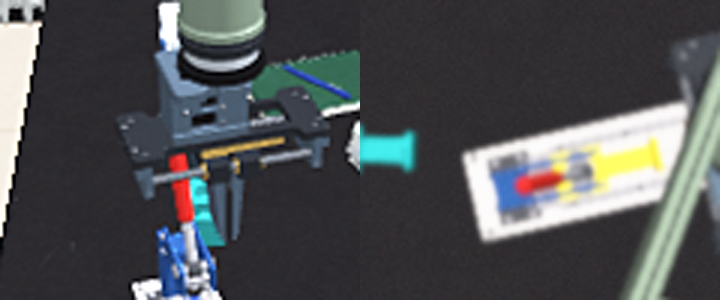

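The handle is about 1.13 rad above level, so lock should come near -0.02. I'll place the finger on its -x side, 118 mm out.

Emit:
apply_moves:
  delta_pos:
    - [-0.06,0.25,0]
    - [-0.12,0.5,0]
    - [-0.18,0.75,-0.1]
    - [-0.245,0.997,-0.2]
    - [-0.245,0.997,-0.35]
    - [-0.245,0.997,-0.35]
    - [-0.245,0.997,-0.35]
  rot:
    - [0,0,0]
    - [0,0,0]
    - [0,0,0]
    - [0,0,0]
    - [0,0,0]
    - [0,0,0]
    - [0,0,0]
  hand: [0,0,0,0,0,0,0]

```text
time_s: 12.53
ee_pos: [494.5, -67.7, 230.3]
ee_rot: [-179.9, -0.0, 105.0]
force: [-0.1, -0.3, 0.3]
gripper_width: 0.7
gripper_force: 0.0
```

Run:
```python
from h import *
O=np.array([485.7,-33.8]);u=np.array([-.2548,.967]);n=np.array([-.967,-.2548])
e=env.state(); P=e['ee_pos']; print(P.round(1),((P[:2]-O)@u).round(1),((P[:2]-O)@n).round(1),e['force'].round(1))
def T(th,r=118): return np.r_[O+u*(-30+r*np.cos(th)-9*np.sin(th)-16.7),120+r*np.sin(th)+9*np.cos(th)]
a=T(1.2); print('start',((a-P)/120).round(3))
for k in range(0,14): t=1.2-.1*k; print(round(t,2),T(t).round(1),((T(t)-a)/120).round(3).tolist())
p=viewer.grab_frame('side'); x,y=(proj(p,P)).astype(int); c=cv2.resize(p['pixels'][y-50:y+60,x-60:x+60],None,fx=5,fy=5,interpolation=2); cv2.imwrite('pics/s5.png',c[:,:,::-1])
```

```text
[494.5 -67.7 230.3] -35.0 0.1 [-0.1 -0.3  0.3]
start [-0.047  0.183  0.024]
1.2 [488.8 -45.7 233.2] [0.0, 0.0, 0.0]
1.1 [486.  -35.  229.2] [-0.024, 0.09, -0.033]
1.0 [483.3 -24.6 224.2] [-0.046, 0.176, -0.076]
0.9 [480.7 -14.8 218. ] [-0.068, 0.257, -0.127]
0.8 [478.3  -5.7 210.9] [-0.088, 0.333, -0.186]
0.7 [476.1   2.7 202.9] [-0.106, 0.404, -0.253]
0.6 [474.1  10.3 194.1] [-0.123, 0.467, -0.327]
0.5 [472.3  17.  184.5] [-0.138, 0.523, -0.406]
0.4 [470.8  22.8 174.2] [-0.15, 0.571, -0.492]
0.3 [469.6  27.5 163.5] [-0.161, 0.61, -0.581]
0.2 [468.6  31.1 152.3] [-0.169, 0.641, -0.675]
0.1 [467.9  33.7 140.7] [-0.174, 0.662, -0.771]
-0.0 [467.5  35.1 129. ] [-0.178, 0.674, -0.869]
-0.1 [467.5  35.4 117.2] [-0.178, 0.676, -0.967]
```

View pics/s5.png

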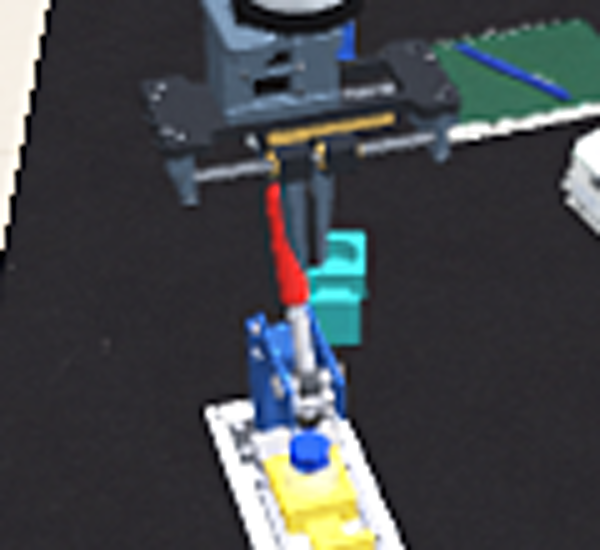

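The fingers stand just on the near (-x) side of the red grip, in line with it: tips at about (308,265) in the crop, grip at (270–305, 185–300). The clamp foot is above the blue cap at (310,450). I'll start the arc.

Emit:
apply_moves:
  delta_pos:
    - [-0.01,0.037,0.01]
    - [-0.019,0.074,0.02]
    - [-0.028,0.11,0.024]
    - [-0.033,0.128,0.024]
    - [-0.038,0.146,0.024]
    - [-0.041,0.158,0.024]
    - [-0.044,0.17,0.024]
    - [-0.047,0.183,0.024]
    - [-0.047,0.183,0.024]
  rot:
    - [0,0,0]
    - [0,0,0]
    - [0,0,0]
    - [0,0,0]
    - [0,0,0]
    - [0,0,0]
    - [0,0,0]
    - [0,0,0]
    - [0,0,0]
  hand: [0,0,0,0,0,0,0,0,0]

```text
time_s: 13.33
ee_pos: [489.2, -45.6, 233.6]
ee_rot: [180.0, -0.0, 105.0]
force: [-0.0, -0.4, -0.2]
gripper_width: 0.4
gripper_force: 0.0
```

Emit:
apply_moves:
  delta_pos:
    - [-0.003,0.011,-0.004]
    - [-0.006,0.022,-0.008]
    - [-0.009,0.033,-0.012]
    - [-0.012,0.045,-0.016]
    - [-0.015,0.056,-0.02]
    - [-0.018,0.067,-0.025]
    - [-0.021,0.078,-0.029]
    - [-0.024,0.09,-0.033]
  rot:
    - [0,0,0]
    - [0,0,0]
    - [0,0,0]
    - [0,0,0]
    - [0,0,0]
    - [0,0,0]
    - [0,0,0]
    - [0,0,0]
  hand: [0,0,0,0,0,0,0,0]

```text
time_s: 14.0
ee_pos: [486.3, -34.9, 229.6]
ee_rot: [180.0, 0.0, 105.0]
force: [0.1, 0.4, -0.2]
gripper_width: 0.1
gripper_force: 0.0
```

Emit:
apply_moves:
  delta_pos:
    - [-0.003,0.011,-0.005]
    - [-0.006,0.022,-0.01]
    - [-0.009,0.033,-0.016]
    - [-0.011,0.043,-0.021]
    - [-0.014,0.054,-0.027]
    - [-0.017,0.065,-0.032]
    - [-0.02,0.076,-0.038]
    - [-0.022,0.086,-0.043]
  rot:
    - [0,0,0]
    - [0,0,0]
    - [0,0,0]
    - [0,0,0]
    - [0,0,0]
    - [0,0,0]
    - [0,0,0]
    - [0,0,0]
  hand: [0,0,0,0,0,0,0,0]

```text
time_s: 14.67
ee_pos: [483.7, -24.6, 224.5]
ee_rot: [180.0, -0.0, 105.0]
force: [-0.2, -0.2, 0.6]
gripper_width: 0.5
gripper_force: 0.2
```

Emit:
apply_moves:
  delta_pos:
    - [-0.005,0.02,-0.012]
    - [-0.011,0.041,-0.025]
    - [-0.016,0.061,-0.038]
    - [-0.022,0.081,-0.051]
    - [-0.027,0.1,-0.066]
    - [-0.032,0.119,-0.08]
    - [-0.037,0.138,-0.095]
    - [-0.042,0.157,-0.11]
  rot:
    - [0,0,0]
    - [0,0,0]
    - [0,0,0]
    - [0,0,0]
    - [0,0,0]
    - [0,0,0]
    - [0,0,0]
    - [0,0,0]
  hand: [0,0,0,0,0,0,0,0]

```text
time_s: 15.33
ee_pos: [478.7, -5.6, 211.2]
ee_rot: [180.0, -0.0, 105.0]
force: [-0.4, -0.5, 1.2]
gripper_width: 0.6
gripper_force: 0.3
```

Run:
```python
from h import *
e=env.state(); P=e['ee_pos'];print(P.round(1),e['force'].round(1))
p=wrist(); save(p,'w6.png')
q=viewer.grab_frame('side'); x,y=(proj(q,P)).astype(int); c=cv2.resize(q['pixels'][y-40:y+50,x-60:x+60],(533,400),interpolation=2); cv2.imwrite('pics/s6.png',np.hstack([c,p['pixels'][:,200:440]])[:,:,::-1])
```

```text
[478.7  -5.6 211.2] [-0.4 -0.5  1.2]
```

View pics/s6.png

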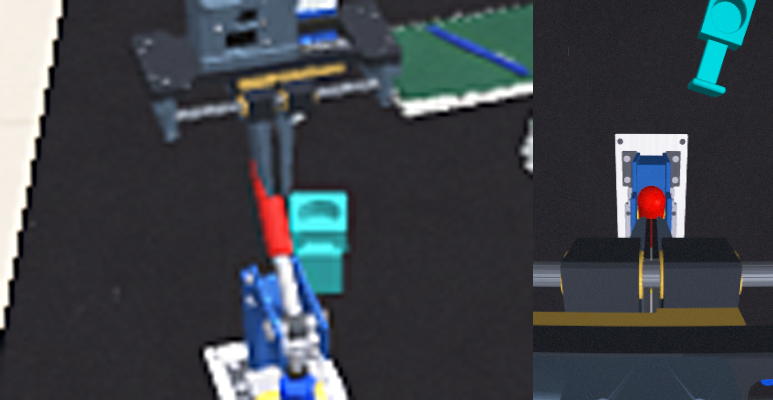

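The wrist view shows the red grip end at (317,200), central under the fingers, and the handle is following with light contact. I'll continue down.

Emit:
apply_moves:
  delta_pos:
    - [-0.005,0.018,-0.016]
    - [-0.009,0.036,-0.033]
    - [-0.014,0.053,-0.05]
    - [-0.018,0.071,-0.067]
    - [-0.023,0.088,-0.085]
    - [-0.027,0.104,-0.104]
    - [-0.031,0.12,-0.122]
    - [-0.035,0.134,-0.141]
  rot:
    - [0,0,0]
    - [0,0,0]
    - [0,0,0]
    - [0,0,0]
    - [0,0,0]
    - [0,0,0]
    - [0,0,0]
    - [0,0,0]
  hand: [0,0,0,0,0,0,0,0]

```text
time_s: 16.1
ee_pos: [474.6, 10.4, 194.3]
ee_rot: [180.0, 0.0, 105.0]
force: [-0.2, -0.6, 2.1]
gripper_width: 0.6
gripper_force: 0.9
```

Emit:
apply_moves:
  delta_pos:
    - [-0.004,0.014,-0.02]
    - [-0.008,0.028,-0.04]
    - [-0.012,0.042,-0.06]
    - [-0.015,0.056,-0.079]
    - [-0.018,0.068,-0.1]
    - [-0.021,0.08,-0.122]
    - [-0.024,0.092,-0.143]
    - [-0.027,0.104,-0.165]
  rot:
    - [0,0,0]
    - [0,0,0]
    - [0,0,0]
    - [0,0,0]
    - [0,0,0]
    - [0,0,0]
    - [0,0,0]
    - [0,0,0]
  hand: [0,0,0,0,0,0,0,0]

```text
time_s: 16.77
ee_pos: [471.3, 23.0, 174.5]
ee_rot: [180.0, -0.0, 105.0]
force: [-0.4, 0.6, 2.9]
gripper_width: 0.4
gripper_force: 1.6
```

Emit:
apply_moves:
  delta_pos:
    - [-0.003,0.01,-0.022]
    - [-0.006,0.02,-0.044]
    - [-0.009,0.03,-0.066]
    - [-0.011,0.039,-0.089]
    - [-0.013,0.047,-0.112]
    - [-0.015,0.055,-0.135]
    - [-0.017,0.063,-0.159]
    - [-0.019,0.07,-0.183]
  rot:
    - [0,0,0]
    - [0,0,0]
    - [0,0,0]
    - [0,0,0]
    - [0,0,0]
    - [0,0,0]
    - [0,0,0]
    - [0,0,0]
  hand: [0,0,0,0,0,0,0,0]

```text
time_s: 17.43
ee_pos: [468.9, 31.2, 152.2]
ee_rot: [-180.0, -0.0, 105.0]
force: [-0.5, 0.9, 2.1]
gripper_width: 0.6
gripper_force: 0.8
```

Emit:
apply_moves:
  delta_pos:
    - [-0.002,0.006,-0.024]
    - [-0.003,0.011,-0.048]
    - [-0.004,0.016,-0.072]
    - [-0.005,0.021,-0.096]
    - [-0.006,0.024,-0.115]
    - [-0.007,0.027,-0.135]
  rot:
    - [0,0,0]
    - [0,0,0]
    - [0,0,0]
    - [0,0,0]
    - [0,0,0]
    - [0,0,0]
  hand: [0,0,0,0,0,0]

```text
time_s: 17.93
ee_pos: [468.0, 34.2, 136.0]
ee_rot: [-180.0, 0.0, 105.0]
force: [-0.7, 0.8, 0.9]
gripper_width: 0.5
gripper_force: 0.1
```

Emit:
apply_moves:
  delta_pos:
    - [-0.001,0.001,-0.008]
    - [-0.001,0.002,-0.016]
    - [-0.001,0.003,-0.024]
    - [-0.001,0.004,-0.032]
    - [-0.001,0.004,-0.04]
    - [-0.001,0.004,-0.04]
  rot:
    - [0,0,0]
    - [0,0,0]
    - [0,0,0]
    - [0,0,0]
    - [0,0,0]
    - [0,0,0]
  hand: [0,0,0,0,0,0]

```text
time_s: 18.43
ee_pos: [468.7, 34.9, 132.7]
ee_rot: [179.9, 0.0, 105.0]
force: [-1.8, -1.0, 6.2]
gripper_width: 0.1
gripper_force: 2.9
```

Emit:
apply_moves:
  delta_pos:
    - [0,0,-0.004]
    - [0,0,-0.008]
    - [0,0,-0.008]
    - [0,0,-0.008]
  rot:
    - [0,0,0]
    - [0,0,0]
    - [0,0,0]
    - [0,0,0]
  hand: [0,0,0,0]

```text
time_s: 18.77
ee_pos: [469.0, 34.9, 132.5]
ee_rot: [179.8, 0.0, 105.0]
force: [-1.6, -0.6, 10.4]
gripper_width: 0.4
gripper_force: 5.3
```

The handle is on a hard stop: TCP still at z ≈ 132.5, 10 N. I'll rise clear and check.

Emit:
apply_moves:
  delta_pos:
    - [0,0,0.02]
    - [0,0,0.1]
    - [0,0,0.3]
    - [0,0,0.6]
    - [0,0,0.9]
    - [0,0,1]
    - [0,0,1]
    - [0,0,1]
  rot:
    - [0,0,0]
    - [0,0,0]
    - [0,0,0]
    - [0,0,0]
    - [0,0,0]
    - [0,0,0]
    - [0,0,0]
    - [0,0,0]
  hand: [0,0,0,0,0,0,0,0]

```text
time_s: 19.43
ee_pos: [468.0, 34.8, 251.1]
ee_rot: [179.9, 0.0, 105.0]
force: [0.4, -0.1, -0.0]
gripper_width: 0.7
gripper_force: 0.0
```

Run:
```python
from h import *
O=np.array([485.7,-33.8]);u=np.array([-.2548,.967])
F=lambda x,z:np.r_[O+x*u,z]
p=wrist(); q=viewer.grab_frame('side')
im=q['pixels'].astype(int); c=proj(q,F(40,120)).astype(int)
sub=im[c[1]-50:c[1]+50,c[0]-40:c[0]+40]; v,uu=np.nonzero((sub[...,0]>130)&(sub[...,1]<75)&(sub[...,2]<90))
print('red',len(v),uu.mean()+c[0]-40,v.mean()+c[1]-50)
for th in(-.05,0,.03,.06,.1,.2,.4): print(th,proj(q,F(-30+97.5*np.cos(th),120+97.5*np.sin(th))).round(1))
a=cv2.resize(q['pixels'][c[1]-35:c[1]+55,c[0]-50:c[0]+50],(444,400),interpolation=2)
cv2.imwrite('pics/s7.png',np.hstack([a,p['pixels'][:,170:470]])[:,:,::-1]); print(env.state()['force'].round(1))
```

```text
red 75 288.68 191.62666666666667
-0.05 [288.8 193.6]
0 [288.7 192.5]
0.03 [288.7 191.9]
0.06 [288.7 191.2]
0.1 [288.6 190.4]
0.2 [288.6 188.5]
0.4 [288.8 185.1]
[0.1 0.6 0.1]
```

View pics/s7.png

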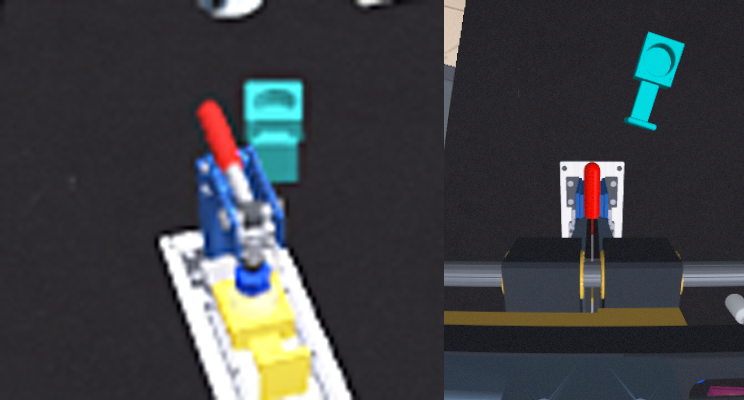

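The handle lies level, about 0.03 rad, the same as when it was on the stop. The foot is on the blue cap at (253,275), the carrier is home and the arm is clear. Handing in.

```bash
python3 -c "
from h import *
print(env.job_done())"
```

```text
the job is handed in; nothing more can be done
None
```

The carrier is home against the end stop and the clamp handle is down on its stop with the foot on the cap. The arm is clear, and I handed the job in at about 19.5 s; the peak force I read was about 10 N, and the hand-in returned no verdict.

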